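Seat the jig cover on its hidden dowel and hold it down

TASK

Fit the loose grey cast-aluminium cover to the steel seat: pick it up by its rib, slide its far end level under the seat's bridge until the blind hole in its underside drops over the dowel hidden there, then press it down square against the sprung pad until it is fully home on the base. The spring lifts it again if you let go, so finish while still holding the cover down fully home. Leave the bearing, tappet, spark plug and feeler gauge beside the work where they are.

Things in the scene. Friction and masses are not known exactly. Their poses are not given: they have to be found in the camera images.
- seat: Dark steel jig seat, fixed, left or right of the cover, turned up to 0.35 rad. Origin: centre of its underside; x points from its open end to its bridge end (away from the robot at yaw 0), y left, z up. Base block 170 (x) x 100 (y) x 20 mm; the cover must end flat on its top (z = 20). Nothing is above it in front of the bridge. Seated, the cover's axes run as the seat's, its origin at x = 15, y = 0, z = 20.
- bridge (a point): Middle of the underside of the bridge bar, 57 mm above the bench (seat x = 55). The bar spans the base, 34 mm wide in x (seat x = 38 to 72), top at z = 69, two nuts on it to z = 75. Its side posts have rounded fronts and inner faces at y = +38 and -38: the opening is 76 wide, 37 high.
- dowel (a point): Foot of the dowel's axis on the base's top (seat x = 50, y = 0, z = 20), axes as the seat's; hidden from above by the bridge. The dowel is 12 mm in diameter and 12 mm high (top 32 mm above the bench), its upper 4 mm tapering to 5 mm. The cover's underside must be over 32 and under 39 mm above the bench to pass between dowel and bridge.
- pad (a joint): Sprung round black pad, 40 mm across, in the middle of the seat (x = 0, y = 0). 0 m: up, its top 6 mm above the base's top; 0.006 m: pressed flush. It takes about 6.5 N to begin and 9.5 N to press flush; the cover weighs less, so by itself it rests about 6 mm above home.
- cover: Loose grey cast-aluminium cover, 0.24 to 0.36 kg, lying upright on the bench, turned up to 0.45 rad. Origin: centre of the plate's underside; x points to the end that goes under the bridge (the end far from the rib), z up. Plate 110 (x) x 70 (y) x 18 mm.
- cover_hole (a point): Centre of the mouth of the blind hole in the cover's underside (cover x = +35, y = 0, z = 0). The hole is 14 mm in diameter and 13.5 mm deep.
- cover_rib (a point): Middle of the top edge of the cover's solid rib, its handle (cover x = -15, y = 0, z = 48). The rib stands across the plate: 12 mm thick (x), 50 mm long (y), from z = 18 to 48; grip it across the 12 mm. When seated it is over the pad.
- bearing: Bystander: ball bearing, 52 mm across, 15 mm high, behind the work. Origin: centre of its underside.
- tappet: Bystander: grey bucket tappet, 29 mm across, 22 mm high, between the two work places. Origin: centre of its underside.
- spark_plug: Bystander: spark plug lying on the bench behind the work, 66 x 21 x 18 mm. Origin: centre of its underside.
- feeler: Bystander: feeler gauge lying on the bench behind the work, 102 x 20 x 7 mm. Origin: centre of its underside.
Mind the look-alikes: they are no part of the job. There is more than one size of the cover; the job needs the smaller.

How it is judged:
On the way:
1. the cover's hole has dropped over the dowel (within 4 mm sideways, hole mouth at least 2 mm below the dowel's top) (horizontal distance between cover_hole and dowel below 0.004 m and z of cover_hole in the frame of seat below 0.03 m), for 0.1 s.
At the end, for the whole second after the job is handed in: Cover at rest, its hole on the dowel (within 3 mm), underside within 2 mm of the base at its middle and at the hole, level (0.06 rad), square with the seat (0.12 rad), pad pressed in over 4 mm, gripper still on the cover (over 2 N). No bystander ever moved over 20 mm (horizontal distance between cover_hole and dowel below 0.003 m and z of each of cover_hole, cover in the frame of seat below 0.022 m and value of joint pad above 0.004 m and angle between the x axis of cover and the x axis of seat, either way round below 0.12 rad and angle between cover's own z axis and vertical below 0.06 rad and linear speed of cover below 0.01 m/s and contact force between any of the fingers, the arm and cover above 2 N); the arm keeps its last pose, push and grip.
It fails at once if a bystander was moved by more than 20 mm (distance of any of bearing, tappet, spark_plug, feeler from where it was at the start of the episode above 0.02 m).
It also fails if it takes over 45 s, if anything falls off the work surface, if the arm or the gripper's body presses on something with over 40 N, if the wrist force passes 120 N, or if a joint passes its speed limit or range.

ROBOT

A 7-joint arm with a two-finger parallel gripper is mounted at the origin on a cart in front of the work surface, level with it; the furniture and walls round the work are solid. World frame = base frame: x ahead of the robot, y to its left, z up, the work surface at z = 0. Lengths are in m, angles in rad, forces in N, time in s.
With the tool pointing down it reaches from about 0.4 to 0.85 m from the base axis. Payload 4.5 kg.
Tool frame: the origin (TCP) lies between the finger pads; the fingertips stand 11 mm ahead of it and the grasp point (between the pads) lies 8 mm behind it (r.nose_length is the distance from the TCP to the fingertips, in m); z points along the fingers, y is the line along which they close (so a half turn about z gives the same grasp; the last joint's range is limited). The gripper opens to 88 mm and grips with 3 to 60 N. Pads are 18 mm wide; open, the fingers measure 123 mm over their backs; the gripper's body (75 mm by 187 mm) begins 45 mm behind the grasp point.
Start: joints at [1.302, 0.689, -0.195, 1.565, 0.157, 0.902, -0.215], TCP at [0.186, -0.597, 0.25] pointing down, gripper open.
Joint ranges: [-3.01, 3.01], [-0.46, 2.08], [-1.47, 1.51], [0.13, 2.56], [-1, 4.14], [0.04, 2.09], [-2.66, 2.66]. Speed limits (rad/s): [2.57, 2.57, 3.14, 3.14, 3.14, 3.14, 3.14].

INTERFACE

Orientations are given as a unit quaternion [x, y, z, w].
In Python, from plant import get_state, snapshot, camera_model, r gives the robot as it stands.
- The arm moves only by the shell command python3 -m inch 'ROWS' [FORCE]. ROWS is text: rows parted by semicolons, each of 7 numbers parted by spaces: the opening, from -1 (shut) to 1 (fully open), then the shift along the tool's x, y, z in m, then the turn, a rotation vector about the tool's x, y, z in rad. A call has 1 to 20 rows; each row shifts and turns the commanded pose from where the row before left it, along the tool's axes as they then stand; what a row does not reach is not made up. A row lasts 1/12 s, in which the tool goes at most 41.7 mm and 7.16 degrees, less where a joint would pass 70% of its speed; a pose out of reach is approached as far as the arm can. A call is refused whole if a number of a shift passes 0.0417 or a number of a turn 0.125, either way. A call with a gripper value outside its range is refused whole. The fingers move at their own pace and stop on an object; FORCE is the grip in N (left out, the last holds). Time passes only in rows, so rows that do not move let the fingers close. It gives the time, the measured TCP pose, the force, the opening and the grip force at its end, in the units of the state.
- get_state(): the state, without advancing time (a new reading comes with each control period).
- snapshot(name): name is "scene" or "top" or "wrist"; returns (picture, depth): 400x640x3 uint8, red, green, blue; 400x640 float32, m along the optical axis (not along the pixel's ray), 0 where there is no reading.
- camera_model(name): a dict with "intrinsics" (3x3 intrinsics, pixels), "view" (4x4, takes a point from world to camera coordinates). Camera axes: x right, y down, z forward; pixel columns grow to the right and rows downward; lengths in m; the calibration is good to about 2 mm. A picture is of the moment at which its call begins: read the wrist's pose just before it. camera_model takes no time and is no camera call; for the wrist camera it gives the pose at the moment of the call.
- r.finish_job(): hands the job in; it is judged then, once.
The state is a dict: "clock": time; "q": joint angles; "qd": joint speeds; "joint_torque": joint torques, N m; "tool_pos": TCP position; "eef_rot": TCP orientation; "contact_force": force on the tool from outside, world axes, zero at the start; "moment": the same for the moment, N m; "opening": opening from 0.0 (shut) to 1.0 (fully open); "finger_force": force on a finger pad.
Only numpy, scipy, OpenCV 4.12 (cv2) and the standard library are available. Lean on these libraries where they do the work, as an engineer would, in place of code of your own. Each camera call takes 0.05 s, during which the arm holds its last target. There are 200 camera calls.

## Working session

There is one attempt and no reset: what is moved stays moved. The work goes in short steps, Python scripts to look and compute and a shell command to move; the robot and the scene stay as the last step left them, time stands still between calls to the robot, and variables do not carry over. Pictures are saved under pics/ and viewed, at most 10 in all, crops included, and the job is handed in when it is done.

```bash
ls; mkdir -p pics; python3 - <<'E'
from plant import *
import cv2,numpy as np
s=get_state();print({k:np.round(v,3) for k,v in s.items()})
ims=[]
for n in("top","scene"):
    im,d=snapshot(n);cv2.imwrite(f"pics/{n}0.png",im[...,::-1]);np.save(f"{n}_d.npy",d)
    m=camera_model(n);print(n,np.round(m["intrinsics"],1).tolist(),np.round(m["view"],3).tolist())
E
```

```text
pics
{'clock': np.float64(0.0), 'q': array([ 1.302,  0.69 , -0.195,  1.566,  0.157,  0.902, -0.215]), 'qd': array([ 0.002, -0.001,  0.001,  0.002, -0.001, -0.   , -0.001]), 'joint_torque': array([ 0.0000e+00, -5.2756e+01, -1.2670e+00, -1.5343e+01, -5.3000e-02,
        7.0000e-03,  0.0000e+00]), 'tool_pos': array([ 0.186, -0.596,  0.249]), 'eef_rot': array([ 0.989,  0.151, -0.   , -0.001]), 'contact_force': array([-0.505, -0.082, -0.547]), 'moment': array([-0.028, -0.021, -0.026]), 'finger_force': np.float64(0.0), 'opening': np.float64(1.002)}
top [[486.4, 0.0, 314.4], [0.0, 486.4, 196.6], [0.0, 0.0, 1.0]] [[0.026, -0.999, -0.018, -0.199], [-0.982, -0.022, -0.19, 0.584], [0.189, 0.023, -0.982, 1.123], [0.0, 0.0, 0.0, 1.0]]
scene [[437.8, 0.0, 320.2], [0.0, 437.8, 198.6], [0.0, 0.0, 1.0]] [[-0.812, -0.583, -0.0, 0.366], [-0.412, 0.573, -0.709, 0.398], [0.414, -0.575, -0.706, 0.813], [0.0, 0.0, 0.0, 1.0]]
```

View pics/top0.png

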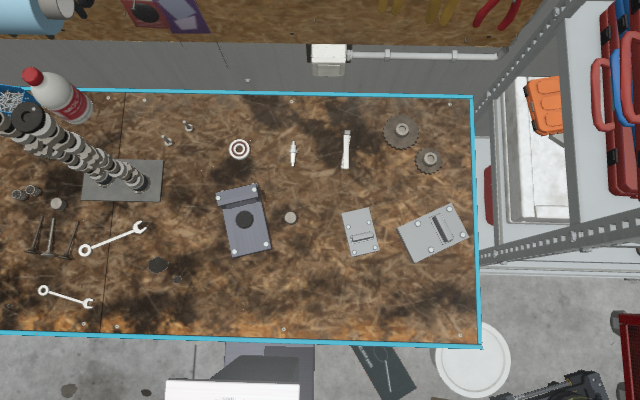

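View pics/scene0.png

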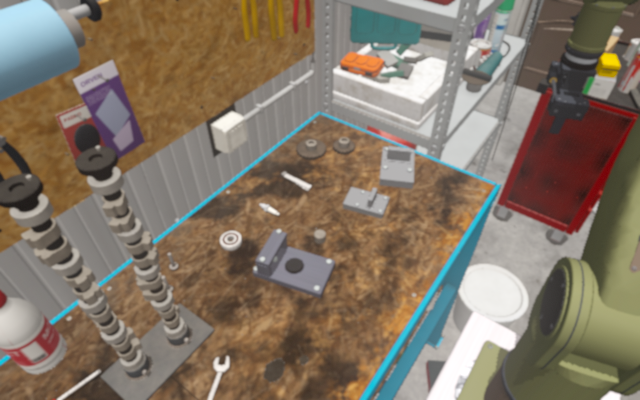

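The top view shows the small cover at about (360,231), its rib near (361,238), the big look-alike at (433,232) and the seat at (243,220) with its bridge at the far end near (237,195). Next I'll fit both with the depth and an enlarged crop.

```bash
cat > h.py <<'E'
import numpy as np,cv2
from plant import *
def world(d,m):
    K=m["intrinsics"];V=np.array(m["view"]);v,u=np.mgrid[:d.shape[0],:d.shape[1]]
    P=np.stack([(u-K[0][2])/K[0][0]*d,(v-K[1][2])/K[1][1]*d,d],-1)
    return (P-V[:3,3])@V[:3,:3]
def ray(uv,m,z):
    K=np.array(m["intrinsics"]);V=np.array(m["view"]);R=V[:3,:3];c=-R.T@V[:3,3]
    q=R.T@np.linalg.inv(K)@np.array([*uv,1.]);return c+q*(z-c[2])/q[2]
E
python3 - <<'E'
from h import *
m=camera_model("top");d=np.load("top_d.npy");W=world(d,m)
im=cv2.imread("pics/top0.png")
def fit(n,box,lo,hi):
    u0,u1,v0,v1=box;w=W[v0:v1,u0:u1].reshape(-1,3);ok=(d[v0:v1,u0:u1].ravel()>0)&(w[:,2]>lo)&(w[:,2]<hi);p=w[ok]
    (c,s,a)=cv2.minAreaRect((p[:,:2]*1000).astype(np.float32));print(n,len(p),"z",np.round(np.percentile(p[:,2],[5,50,95])*1000,1),"mean",np.round(p[:,:2].mean(0),4),"rect",np.round(c,1),np.round(s,1),round(a,1))
fit("bench",(300,340,225,260),-.05,.05)
fit("plate",(335,385,200,262),.010,.027)
fit("rib",(335,385,200,262),.032,.07)
fit("cover all",(335,385,200,262),.010,.07)
fit("seatbase",(205,280,170,265),.012,.045)
fit("bridge",(205,280,170,265),.055,.09)
fit("seatall",(205,280,170,265),.012,.09)
a=cv2.resize(im[195:265,330:395],None,fx=6,fy=6,interpolation=2);b=cv2.resize(im[178:264,210:276],(390,508),interpolation=2)
o=np.zeros((510,785,3),np.uint8);o[:420,:390]=a;o[:508,392:782]=b
cv2.imwrite("pics/crop1.png",o)
E
```

```text
bench 1392 z [-4.7 -0.9  3.2] mean [ 0.4841 -0.1992] rect [ 484.4 -199.2] [85.7 97.9] 1.4
plate 1155 z [13.3 17.1 21.3] mean [ 0.5117 -0.2973] rect [ 511.4 -297.9] [110.5  70.3] 14.2
rib 112 z [40.7 47.4 51.1] mean [ 0.496  -0.3012] rect [ 496.6 -301.4] [12.4 49.4] 14.6
cover all 1274 z [13.4 17.4 46.5] mean [ 0.5102 -0.2976] rect [ 511.4 -297.9] [110.5  70.3] 14.2
seatbase 2165 z [15.1 19.4 25.7] mean [ 0.5155 -0.0175] rect [533.9 -11.7] [170.7 100.7] 14.8
bridge 611 z [62.8 67.8 72.2] mean [0.5861 0.0013] rect [587.    2.1] [ 35.1 101. ] 15.1
seatall 2783 z [15.5 20.4 69.8] mean [ 0.5312 -0.0134] rect [533.9 -11.8] [170.5 100.9] 14.6
```

View pics/crop1.png

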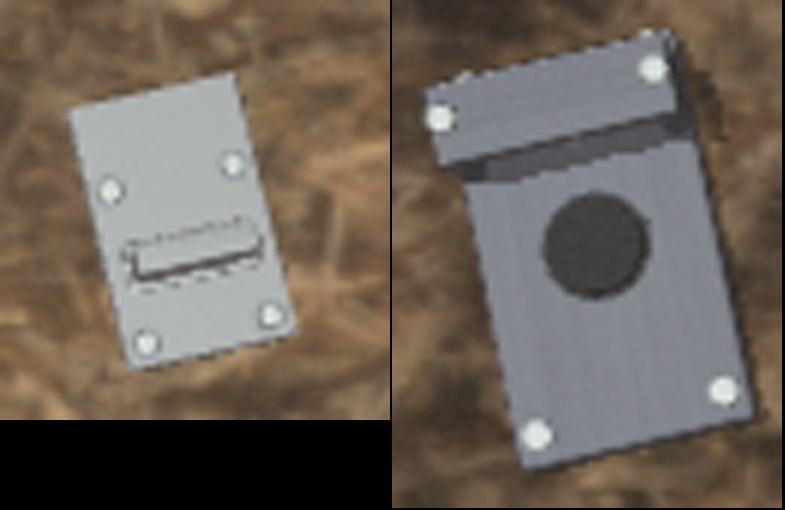

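The crop gives the small cover at yaw about +14.2°, far end up-left, with its rib edge near (195,255), and the seat at about +14.7° with its pad near (597,245). The depth fit matches every given size and height. First move is to above the rib.

```bash
python3 -m inch '1 .032 -.0158 0 0 0 0;1 .032 -.0158 0 0 0 0;1 .032 -.0158 0 0 0 0;1 .032 -.0158 0 0 0 0;1 .032 -.0158 0 0 0 0;1 .032 -.0158 0 0 0 0;1 .032 -.0158 0 0 0 0;1 .032 -.0158 0 0 0 0;1 .032 -.0158 0 0 0 0;1 .032 -.0158 0 0 0 0;1 .032 -.0158 0 0 0 0;1 .032 -.0158 0 0 0 0;1 0 0 0 0 0 -.12;1 0 0 0 0 0 -.12;1 0 0 0 0 0 -.12;1 0 0 0 0 0 -.12;1 0 0 0 0 0 -.12;1 0 0 0 0 0 -.12;1 0 0 0 0 0 -.12;1 0 0 0 0 0 -.12'
python3 -m inch '1 0 0 0 0 0 -.12;1 0 0 0 0 0 -.12;1 0 0 0 0 0 -.12;1 0 0 0 0 0 -.12;1 0 0 0 0 0 -.077;1 0 0 0 0 0 0;1 0 0 0 0 0 0'
python3 - <<'E'
from h import *
m=camera_model("wrist");s=get_state();im,d=snapshot("wrist")
cv2.imwrite("pics/w1.png",im[...,::-1]);np.save("w1.npy",d)
print(s["q"].round(3),s["tool_pos"].round(4),s["eef_rot"].round(4),s["contact_force"].round(2))
W=world(d,m);ok=d>0
for n,lo,hi in(("plate",.008,.03),("rib",.034,.07)):
    k=ok&(W[...,2]>lo)&(W[...,2]<hi)&(np.hypot(W[...,0]-.51,W[...,1]+.298)<.075);p=W[k]
    print(n,len(p),(np.percentile(p[:,2],[5,50,95])*1000).round(1),cv2.minAreaRect((p[:,:2]*1000).astype(np.float32))) if len(p)>9 else print(n,len(p))
E
```

```text
clock: 1.77
tool_pos: [0.496, -0.301, 0.2494]
eef_rot: [0.805, 0.593, -0.0, -0.0]
contact_force: [0.6, -1.0, -0.8]
opening: 0.998
finger_force: 0.0
clock: 2.35
tool_pos: [0.4961, -0.3011, 0.2494]
eef_rot: [0.615, 0.789, 0.0, -0.0]
contact_force: [-0.7, 0.0, -0.4]
opening: 0.997
finger_force: 0.0
[ 0.805  0.68  -0.59   1.692  0.458  0.912  0.279] [ 0.4961 -0.3011  0.2494] [ 6.148e-01  7.887e-01  0.000e+00 -4.000e-04] [-0.7   0.01 -0.35]
plate 5120 [16.8 18.1 19.8] ((512.7822265625, -298.9276428222656), (110.11630249023438, 70.43365478515625), 14.22382926940918)
rib 513 [46.  47.7 49.1] ((498.3747863769531, -302.18768310546875), (11.023873329162598, 49.55451965332031), 14.16915512084961)
```

View pics/w1.png

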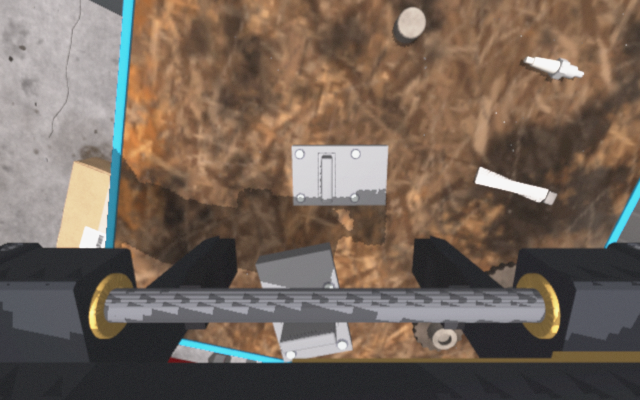

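The wrist view shows the cover at (340,175) with its rib at (326,175), and the two views agree within 1.5 mm. Rib top is about 47.5 mm and plate top 18 mm. I'll descend and grip.

```bash
python3 -m inch '1 -.0013 .0014 .03 0 0 0;1 0 0 .03 0 0 0;1 0 0 .03 0 0 0;1 0 0 .03 0 0 0;1 0 0 .03 0 0 0;1 0 0 .03 0 0 0;1 0 0 .02 0 0 0;1 0 0 .01 0 0 0;1 0 0 .0055 0 0 0;1 0 0 0 0 0 0;1 0 0 0 0 0 0' 40
python3 -m inch '-1 0 0 0 0 0 0;-1 0 0 0 0 0 0;-1 0 0 0 0 0 0;-1 0 0 0 0 0 0;-1 0 0 0 0 0 0;-1 0 0 0 0 0 0;-1 0 0 0 0 0 0;-1 0 0 0 0 0 0' 40
```

```text
clock: 3.32
tool_pos: [0.4989, -0.3022, 0.0352]
eef_rot: [0.614, 0.789, 0.0, 0.001]
contact_force: [-0.2, -0.1, -0.2]
opening: 1.003
finger_force: 0.0
clock: 3.98
tool_pos: [0.4981, -0.302, 0.0342]
eef_rot: [0.614, 0.789, 0.0, 0.0]
contact_force: [-0.3, 0.1, -0.7]
opening: 0.419
finger_force: 0.0
```

```bash
python3 -m inch '-1 0 0 0 0 0 0;-1 0 0 0 0 0 0;-1 0 0 0 0 0 0;-1 0 0 0 0 0 0;-1 0 0 0 0 0 0;-1 0 0 0 0 0 0;-1 0 0 0 0 0 0;-1 0 0 0 0 0 0' 40
```

```text
clock: 4.65
tool_pos: [0.4982, -0.302, 0.0342]
eef_rot: [0.614, 0.789, 0.0, 0.0]
contact_force: [0.7, 0.6, -1.0]
opening: 0.133
finger_force: 40.0
```

```bash
python3 -m inch '-1 0 0 -.02 0 0 0;-1 0 0 -.03 0 0 0;-1 0 0 -.03 0 0 0;-1 0 0 -.02 0 0 0;-1 .0136 .003 0 0 0 0;-1 .0272 .006 0 0 0 0;-1 .0272 .006 0 0 0 0;-1 .0272 .006 0 0 0 0;-1 .0272 .006 0 0 0 0;-1 .0272 .006 0 0 0 0;-1 .0272 .006 0 0 0 0;-1 .0272 .006 0 0 0 0;-1 .0272 .006 0 0 0 0;-1 .0272 .006 0 0 0 0;-1 .0136 .003 0 0 0 -.005;-1 0 0 0 0 0 0;-1 0 0 0 0 0 0;-1 0 0 0 0 0 0'
cat > look.py <<'E'
import sys;from h import *
n=sys.argv[1]
s=get_state();print(s["tool_pos"].round(4),s["eef_rot"].round(4),"yaw y",round(2*np.degrees(np.arctan2(s["eef_rot"][1],s["eef_rot"][0]))-90,2),s["q"].round(2))
for c in("top","wrist","scene"):
    m=camera_model(c);im,d=snapshot(c);cv2.imwrite(f"pics/{c}{n}.png",im[...,::-1]);np.save(f"{c}{n}.npy",d)
E
python3 look.py 2
python3 - <<'E'
import cv2,numpy as np
o=np.zeros((560,800,3),np.uint8)
o[:300,:480]=cv2.resize(cv2.imread("pics/wrist2.png"),(480,300))
t=cv2.imread("pics/top2.png")[160:270,190:290];o[:330,482:782]=cv2.resize(t,(300,330))
t=cv2.imread("pics/scene2.png")[180:310,200:385];o[302:558,:364]=cv2.resize(t,(364,256));cv2.imwrite("pics/v2.png",o)
E
```

```text
clock: 6.15
tool_pos: [0.4887, -0.0253, 0.1339]
eef_rot: [0.613, 0.79, -0.001, 0.0]
contact_force: [-0.1, -0.5, -2.4]
opening: 0.13
finger_force: 40.0
[ 0.4887 -0.0253  0.1339] [ 0.6125  0.7905 -0.0011  0.    ] yaw y 14.46 [ 0.18  0.73 -0.37  2.06  0.59  0.45 -0.39]
```

View pics/v2.png

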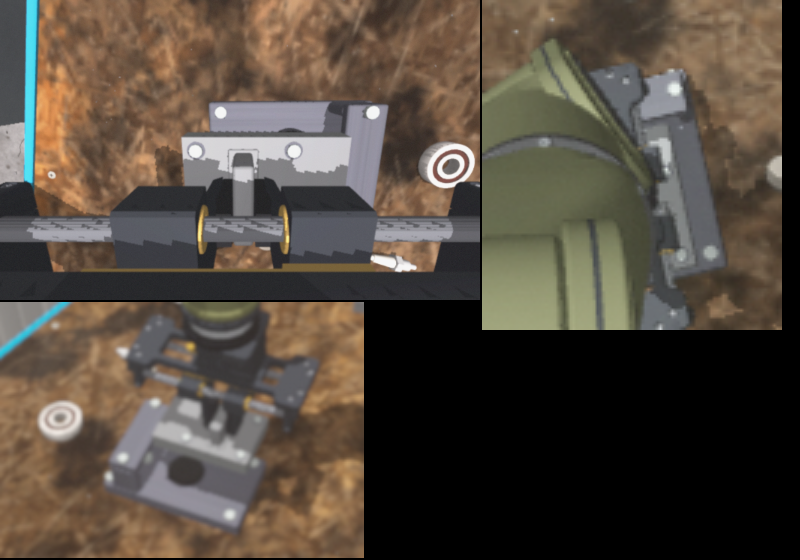

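The wrist view shows the cover held level over the seat, its plate about x 182–355, with the bridge at the right (345–388). Now the fine relation of seat and held cover from the wrist depth.

```bash
cat > rel.py <<'E'
import sys;from h import *
n=sys.argv[1];zc=float(sys.argv[2])  # plate-top height
m=camera_model("wrist");d=np.load(f"wrist{n}.npy");W=world(d,m)*1000;ok=d>0
s0=np.array([533.9,-11.8]);y0=np.radians(14.7);R=np.array([[np.cos(y0),-np.sin(y0)],[np.sin(y0),np.cos(y0)]])
S=W.copy();S[...,:2]=(W[...,:2]-s0)@R   # nominal seat frame
def edge(p,ax,sgn,rng,nb=12):
    # extreme of coordinate ax, per bin of the other; robust line fit
    o=1-ax;e=np.linspace(*rng,nb+1);q=[]
    for a,b in zip(e,e[1:]):
        k=p[(p[:,o]>a)&(p[:,o]<b)]
        if len(k)>5:q.append((k[:,o].mean(),sgn*np.percentile(sgn*k[:,ax],99)))
    q=np.array(q)
    if len(q)<3:return None
    f=np.polyfit(q[:,0],q[:,1],1);r=np.abs(q[:,1]-np.polyval(f,q[:,0]));k=r<=np.median(r)*2.5+.05;f=np.polyfit(q[k,0],q[k,1],1)
    return "slope deg %.2f at0 %.1f n%d"%(np.degrees(np.arctan(f[0])),f[1],k.sum())
base=S[ok&(abs(S[...,2]-20)<5)&(abs(S[...,0])<95)&(abs(S[...,1])<60)]
br=S[ok&(abs(S[...,2]-69)<5)&(S[...,0]>25)&(S[...,0]<85)&(abs(S[...,1])<60)]
cv=S[ok&(abs(S[...,2]-zc)<6)&(abs(S[...,0])<110)&(abs(S[...,1])<60)]
for nm,p in(("base",base),("bridge",br),("cover",cv)):
    print(nm,len(p),p.min(0).round(1),p.max(0).round(1),"z med",np.median(p[:,2]).round(1))
    if len(p)>50:
        x=np.percentile(p[:,0],[5,95]);y=np.percentile(p[:,1],[5,95])
        for t,a,s,rg in(("y+",1,1,x),("y-",1,-1,x),("x+",0,1,y),("x-",0,-1,y)):print("  ",t,edge(p,a,s,rg))
if len(cv)>50:
    A=np.c_[cv[:,:2],np.ones(len(cv))];k=np.ones(len(cv),bool)
    for _ in range(4):
        f=np.linalg.lstsq(A[k],cv[k,2],rcond=None)[0];k=abs(cv[:,2]-A@f)<1.5
    print("cover slope dz/dx,dz/dy,z0",f.round(4))
E
python3 rel.py 2 118
```

```text
base 7049 [-83.9  17.5  15. ] [84.4 49.6 25. ] z med 20.0
   y+ slope deg 0.13 at0 49.2 n12
   y- slope deg -0.24 at0 17.9 n11
   x+ slope deg -34.81 at0 71.6 n12
   x- slope deg 0.03 at0 -81.9 n12
bridge 5439 [ 38.1 -44.6  64. ] [73.4 49.7 74. ] z med 69.0
   y+ slope deg 0.03 at0 49.1 n11
   y- slope deg -40.81 at0 18.8 n11
   x+ slope deg -0.17 at0 72.3 n11
   x- slope deg -7.83 at0 44.5 n12
cover 13140 [-88.   -5.6 112. ] [ 22.8  33.3 124. ] z med 117.8
   y+ slope deg -0.31 at0 32.7 n12
   y- slope deg -5.46 at0 -1.0 n9
   x+ slope deg -0.42 at0 21.4 n9
   x- slope deg 0.99 at0 -87.0 n12
cover slope dz/dx,dz/dy,z0 [-4.000000e-03  1.800000e-03  1.175883e+02]
```

Held cover is about 1.5 mm off in seat y, 47.5 mm short in x, yaw 0.3° low. I'll correct and lower to insertion height.

```bash
python3 -m inch '-1 .0015 0 .01 0 0 -.005;-1 0 0 .02 0 0 0;-1 0 0 .02 0 0 0;-1 0 0 .01 0 0 0;-1 0 0 .0043 0 0 0;-1 0 0 0 0 0 0;-1 0 0 0 0 0 0;-1 0 0 0 0 0 0'
python3 look.py 3; python3 rel.py 3 53.5
```

```text
clock: 6.97
tool_pos: [0.4893, -0.0224, 0.0705]
eef_rot: [0.61, 0.792, 0.0, 0.001]
contact_force: [0.2, 0.2, -3.2]
opening: 0.128
finger_force: 40.0
[ 0.4893 -0.0224  0.0705] [6.101e-01 7.923e-01 4.000e-04 5.000e-04] yaw y 14.8 [ 0.09  0.84 -0.23  2.1   0.69  0.28 -0.47]
base 9090 [-84.3 -30.2  15.1] [84.5 49.7 25. ] z med 19.8
   y+ slope deg 0.13 at0 49.1 n12
   y- slope deg -11.17 at0 25.8 n11
   x+ slope deg -19.38 at0 63.2 n12
   x- slope deg -69.79 at0 49.3 n12
bridge 11500 [ 37.9 -50.2  64. ] [73.4 49.7 74. ] z med 68.7
   y+ slope deg 0.45 at0 48.9 n12
   y- slope deg 14.12 at0 -59.0 n10
   x+ slope deg 0.01 at0 71.8 n11
   x- slope deg -1.53 at0 39.1 n11
cover 13764 [-87.  -10.2  47.5] [71.7 49.8 59.5] z med 54.3
   y+ slope deg 0.15 at0 36.0 n12
   y- slope deg -1.68 at0 3.2 n12
   x+ slope deg -1.02 at0 23.3 n12
   x- slope deg 0.38 at0 -85.8 n12
cover slope dz/dx,dz/dy,z0 [-1.40000e-03  1.80000e-03  5.42523e+01]
```

```bash
sed -i 's/abs(S\[...,0\])<110)/abs(S[...,0]+32)<62)/; s/(abs(S\[...,1\])<60)\]$/&/' rel.py; python3 rel.py 3 54 | tail -6; python3 - <<'E'
from plant import *;import numpy as np
for i in range(3): print(get_state()["tool_pos"].round(4));snapshot("wrist")
E
```

```text
cover 13153 [-87.   -2.3  48. ] [24.  36.2 60. ] z med 54.3
   y+ slope deg 0.14 at0 36.0 n12
   y- slope deg -5.15 at0 2.4 n9
   x+ slope deg -0.74 at0 22.5 n12
   x- slope deg 0.35 at0 -85.8 n12
cover slope dz/dx,dz/dy,z0 [-1.60000e-03  1.00000e-03  5.42606e+01]
[ 0.4893 -0.0223  0.0706]
[ 0.4892 -0.0223  0.0705]
[ 0.4891 -0.0222  0.0704]
```

```bash
python3 -m inch '-1 -.0016 0 .0005 0 0 0;-1 0 0 0 0 0 0;-1 0 .003 0 0 0 0;-1 0 .006 0 0 0 0;-1 0 .006 0 0 0 0;-1 0 .006 0 0 0 0;-1 0 .006 0 0 0 0;-1 0 .006 0 0 0 0;-1 0 .006 0 0 0 0;-1 0 .005 0 0 0 0;-1 0 .0024 0 0 0 0;-1 0 0 0 0 0 0;-1 0 0 0 0 0 0;-1 0 0 0 0 0 0;-1 0 0 0 0 0 0'
python3 look.py 4; sed -i 's/abs(S\[...,0\]+32)<62)/abs(S[...,0]-15)<80)/' rel.py; python3 rel.py 4 53.5
python3 -c "
import numpy as np;from plant import *
p=get_state()['tool_pos'][:2]*1000-[533.9,-11.8];a=np.radians(14.7);print(p@[np.cos(a),np.sin(a)],p@[-np.sin(a),np.cos(a)])"
```

```text
clock: 8.52
tool_pos: [0.5336, -0.012, 0.0694]
eef_rot: [0.61, 0.793, -0.0, -0.0]
contact_force: [-0.2, -1.1, -3.1]
opening: 0.133
finger_force: 40.0
[ 0.5336 -0.012   0.0694] [ 6.099e-01  7.925e-01 -3.000e-04 -1.000e-04] yaw y 14.84 [ 0.12  0.87 -0.31  1.96  0.64  0.4  -0.42]
base 10664 [-83.4 -14.1  15.1] [85.1 49.6 25. ] z med 19.9
   y+ slope deg 0.21 at0 49.0 n11
   y- slope deg 27.44 at0 28.5 n12
   x+ slope deg 68.68 at0 -68.9 n12
   x- slope deg 1.25 at0 -82.6 n10
bridge 6867 [38.5  0.5 64. ] [73.1 49.7 74. ] z med 68.8
   y+ slope deg 0.29 at0 49.1 n12
   y- slope deg -3.38 at0 11.0 n11
   x+ slope deg 0.26 at0 71.9 n12
   x- slope deg -0.25 at0 39.1 n12
cover 9668 [-41.3  -3.5  47.5] [71.8 49.6 59.5] z med 53.2
   y+ slope deg 0.18 at0 34.6 n11
   y- slope deg -0.03 at0 3.3 n11
   x+ slope deg -0.96 at0 40.3 n12
   x- slope deg 0.46 at0 -40.4 n12
cover slope dz/dx,dz/dy,z0 [-3.30000e-03  5.00000e-04  5.31895e+01]
-0.06253671003924538 -0.0912530476454671
```

View pics/wrist4.png

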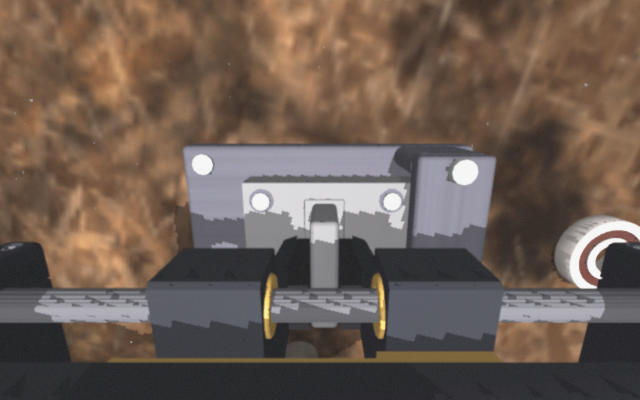

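Wrist view: cover's front edge at x≈243, bridge's front at ≈412, cover centred in y to within 0.5 mm and about 1 mm short in x. I'll nudge it and start down, watching the force.

```bash
python3 -m inch '-1 -.0003 .001 0 0 0 0;-1 0 0 0 0 0 0;-1 0 0 .002 0 0 0;-1 0 0 .002 0 0 0;-1 0 0 .002 0 0 0;-1 0 0 .001 0 0 0;-1 0 0 0 0 0 0;-1 0 0 0 0 0 0;-1 0 0 0 0 0 0' 50
```

```text
clock: 9.42
tool_pos: [0.5351, -0.0118, 0.0624]
eef_rot: [0.61, 0.793, -0.0, 0.0]
contact_force: [0.6, 0.6, -2.3]
opening: 0.129
finger_force: 50.0
```

Underside is now below the dowel's top with no resistance, so the hole is over the dowel. Pressing down.

```bash
python3 -m inch '-1 0 0 .002 0 0 0;-1 0 0 .002 0 0 0;-1 0 0 .002 0 0 0;-1 0 0 .001 0 0 0;-1 0 0 .001 0 0 0;-1 0 0 0 0 0 0;-1 0 0 0 0 0 0;-1 0 0 0 0 0 0;-1 0 0 0 0 0 0' 50
```

```text
clock: 10.17
tool_pos: [0.5354, -0.0118, 0.0549]
eef_rot: [0.61, 0.793, 0.0, 0.0]
contact_force: [-0.9, -0.3, 6.6]
opening: 0.128
finger_force: 50.0
```

```bash
python3 -m inch '-1 0 0 .001 0 0 0;-1 0 0 0.0005 0 0 0;-1 0 0 0 0 0 0;-1 0 0 0 0 0 0;-1 0 0 0 0 0 0;-1 0 0 0 0 0 0' 50
python3 look.py 5; python3 rel.py 5 38
```

```text
clock: 10.67
tool_pos: [0.5354, -0.0118, 0.0542]
eef_rot: [0.61, 0.793, 0.0, 0.001]
contact_force: [-2.4, -0.8, 12.9]
opening: 0.133
finger_force: 50.0
[ 0.5354 -0.0118  0.0542] [6.098e-01 7.926e-01 2.000e-04 7.000e-04] yaw y 14.85 [ 0.1   0.9  -0.28  1.96  0.66  0.37 -0.44]
base 12170 [-83.7 -10.4  15. ] [84.4 49.5 25. ] z med 19.9
   y+ slope deg 0.29 at0 49.2 n12
   y- slope deg 25.71 at0 31.3 n12
   x+ slope deg 69.26 at0 -74.0 n12
   x- slope deg 1.33 at0 -82.8 n12
bridge 7677 [38.4  0.3 64. ] [73.1 49.7 74. ] z med 68.8
   y+ slope deg 0.21 at0 49.2 n12
   y- slope deg -18.40 at0 30.2 n12
   x+ slope deg 0.13 at0 71.9 n12
   x- slope deg -0.39 at0 39.0 n12
cover 10083 [-39.7  -3.5  32. ] [71.8 49.6 44. ] z med 38.0
   y+ slope deg 0.17 at0 34.3 n11
   y- slope deg -0.23 at0 2.9 n11
   x+ slope deg -0.95 at0 44.7 n11
   x- slope deg 0.27 at0 -38.8 n12
cover slope dz/dx,dz/dy,z0 [-1.3000e-03  4.0000e-03  3.7933e+01]
```

```bash
python3 -m inch '-1 0 0 .001 0 0 0;-1 0 0 0 0 0 0;-1 0 0 0 0 0 0;-1 0 0 0 0 0 0;-1 0 0 0 0 0 0;-1 0 0 0 0 0 0;-1 0 0 0 0 0 0;-1 0 0 0 0 0 0' 50
python3 look.py 6; python3 rel.py 6 38 | tail -6
```

```text
clock: 11.48
tool_pos: [0.5354, -0.0119, 0.0541]
eef_rot: [0.61, 0.793, 0.0, 0.001]
contact_force: [-4.4, 0.0, 23.2]
opening: 0.132
finger_force: 50.0
[ 0.5354 -0.0119  0.0541] [6.098e-01 7.926e-01 2.000e-04 1.100e-03] yaw y 14.85 [ 0.1   0.9  -0.28  1.96  0.66  0.37 -0.44]
cover 10063 [-39.7  -3.4  32.1] [72.1 49.6 44. ] z med 38.0
   y+ slope deg 0.17 at0 34.3 n11
   y- slope deg -0.36 at0 2.9 n11
   x+ slope deg -0.95 at0 44.7 n9
   x- slope deg 0.02 at0 -38.7 n11
cover slope dz/dx,dz/dy,z0 [-1.10000e-03  3.00000e-03  3.79268e+01]
```

View pics/wrist6.png

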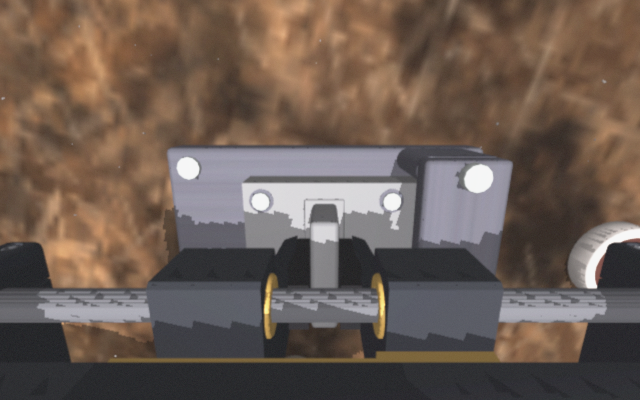

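The picture shows the cover lying flat on the base, its front edge at x≈243, its far end under the bridge at ≈415, still gripped. The plate top is at 38.0 mm, the cover is level, and the last 1 mm command gave only more force (23 N), so it is fully home. Handing in.

```bash
python3 -c "
from plant import *;print(r.finish_job())"
```

```text
the job is handed in; nothing more can be done
None
```

The small cover is on the dowel and pressed fully home on the seat (plate top measured at 38.0 mm, level, about 23 N down), still gripped; I steered clear of the bystanders but did not re-measure them, and the job was handed in at about 11.6 s with no verdict returned.

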